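# Tuck a sample plate under the guide of a spotting jig and hold it flat

## Task

Take the white sample plate by its black grip bar and slide its rear edge under the clear hinged guide of the spotting jig without lifting the guide. Push the plate square and flush into the corner of the two blue fences (one along the left side, one under the guide), and finish while still gripping the bar and pressing the plate firmly down flat on the deck, as if for someone to spot it. Leave the petri dish, the timer and the marker where they are.

Things in the scene. Friction and masses are not known exactly. Their poses are not given: they have to be found in the camera images.
- jig: Spotting jig, fixed, 220 (x) x 200 (y) mm, turned by up to 0.3 rad. Origin: centre of its underside, on the worktop; x points from its open front to the hinge at its rear, y left, z up. Deck top z = 12 mm. Two blue fences, 8 mm above the deck: rear, front face at x = +60, along y -90 to +95; side, inner face at y = +85, along x -100 to +60. Right and front are open.
- deck: Grey deck of the jig, 220 x 200 x 12 mm, fixed, on which the plate lies and against which it is pressed; same origin and axes as the jig.
- jig_corner (a point): The inner corner of the two blue fences, at the top of the deck: x = +60, y = +85, z = 12 mm in the jig's frame, same axes. The plate's rear left lower corner belongs here.
- guide (a joint): Hinge angle of the clear guide, 63 x 185 x 5 mm, with a yellow front edge and black dots. 0: lying level on the fences; grows as its front edge is lifted. Light, held down by its weight only. Hinge at x = +88 mm of the jig. Lying down, its underside is 8 mm above the deck, its top 13 mm above.
- guide_edge (a point): Middle of the lower front (yellow) edge of the guide; with the guide down it lies at x = +25, y = +2.5, z = 20 mm in the jig's frame. A plate flush against the rear fence reaches 35 mm under the guide.
- plate_grip (a point): Centre of the black grip bar on the loose white plate (about 150 g). Bar: 14 mm thick (x), 60 long (y), from 4 to 34 mm above the plate's underside; this point at 19 mm. Plate: 110 (x) x 140 (y) x 4 mm; x points to the rear edge (to be tucked), 85 mm ahead of this point; front edge 25 mm behind; sides 70 mm left (+y) and right. Starts flat on the worktop left of the jig, turned up to 0.4 rad.
- plate: The whole sample plate with its bar; origin at the centre of the plate's underside (30 mm ahead of the bar's centre in x and 19 mm below it), same axes.
- plate_rear_left (a point): The plate's rear left corner, on its underside: 85 mm in x and 70 mm in y from the bar's centre.
- plate_rear_right (a point): The plate's rear right corner, on its underside: 85 mm in x and -70 mm in y from the bar's centre.
- dish: Closed petri dish, 88 mm across, 16 mm high, behind and to the left of the jig; origin at the centre of its underside. To be left alone.
- timer: Small white lab timer, 64 x 62 x 20 mm, near the worktop's front edge; origin at the centre of its underside. To be left alone.
- marker: Marker pen with a blue cap, 131 x 11 x 12 mm, lying in front of the jig; origin at the centre of its underside. To be left alone.

How it is judged:
By the outcome, as a careful person would: the job done as asked, in the order asked, and still so for the second after the job is handed in, while the arm keeps its last pose, push and grip.
It also fails if it takes over 48 s, if anything falls off the work surface, if the arm or the gripper's body presses on something with over 40 N, if the wrist force passes 120 N, or if a joint passes its speed limit or range.

## Robot

A 6-joint arm with a two-finger parallel gripper is mounted at the origin on a cart in front of the work surface, level with it; the furniture and walls round the work are solid. World frame = base frame: x ahead of the robot, y to its left, z up, the work surface at z = 0. Lengths are in m, angles in rad, forces in N, time in s.
With the tool pointing down it reaches from about 0.225 to 0.875 m from the base axis. Payload 3.4 kg.
Tool frame: the origin (TCP) lies midway between the tips of the shut fingers; the grasp point (between the pads) lies 19 mm behind it (manip.grasp_offset is the distance from the TCP to the grasp point, in m); x points along the fingers, y is the direction in which the jaws open and shut, and the axes are right-handed (so a half turn about x gives the same grasp; the last joint's range is limited). The gripper opens to 85 mm and grips with 20 to 120 N. Pads are 22 mm wide; open, the fingers measure 114 mm over their backs; the gripper's body (76 mm by 85 mm) begins 54 mm behind the grasp point. The pads swing forward as they close: fully open they stand 13 mm farther back than shut.
Start: joints at [-1.42, 0.276, 1.505, -0, 1.361, -0.121], TCP at [0.154, -0.554, 0.231] pointing down, gripper open.
Joint ranges: [-2.89, 2.89], [-0.75, 2.08], [0.22, 2.7], [-1.18, 4.32], [0.11, 2.71], [-2.7, 2.7]. Speed limits (rad/s): [2.57, 2.57, 3.14, 3.14, 3.14, 3.14].

## Interface

Orientations are given as a unit quaternion [w, x, y, z].
In Python, from rig import manip gives the robot as it stands.
- The arm moves only by the shell command python3 -m creep 'ROWS' [OPENING] [FORCE]. ROWS is a JSON object of lists of equal length, an entry for each row: "delta_pos": the shift along the tool's x, y, z in cm, a list of three; "dr": the turn, a rotation vector about the tool's x, y, z in rad, a list of three. In form: {"delta_pos": [[dx, dy, dz], ...], "dr": [[rx, ry, rz], ...]}. A call has 1 to 10 rows; each row is the pose to reach, as a shift and turn from the pose commanded when the call began, along the tool's axes at that moment; what a row does not reach only later rows make up. A row lasts 1/10 s, in which the tool goes at most 50 mm and 8.59 degrees, less where a joint would pass 70% of its speed; a pose out of reach is approached as far as the arm can. A call with a gripper value outside its range is refused whole. OPENING is the opening, from -1 (shut) to 1 (fully open), set as the call begins (- or left out, the last holds). The fingers move at their own pace and stop on an object; FORCE is the grip in N (left out, the last holds). Time passes only in rows, so rows that repeat a pose let the fingers close. It gives the time, the measured TCP pose, the force and the opening at its end, in the units of the state.
- manip.get_state(): the state, without advancing time (a new reading comes with each control period).
- manip.get_image(name): name is "scene" or "top" or "wrist"; returns a dict with "pixels" (400x640x3 uint8, blue, green, red), "depth" (400x640 float32, m along the optical axis (not along the pixel's ray), 0 where there is no reading), "intrinsics" (3x3 intrinsics, pixels), "rvec" (rotation vector, rad) and "tvec" (3), from world to camera coordinates, as OpenCV has them. Camera axes: x right, y down, z forward; pixel columns grow to the right and rows downward; lengths in m; the calibration is good to about 2 mm. A picture is of the moment at which its call begins.
- manip.sign_off(): hands the job in, once; it reports no verdict.
The state is a dict: "clock": time; "qpos": joint angles; "qd": joint speeds; "effort": joint torques, N m; "position": TCP position; "ee_rot": TCP orientation; "contact_force": force on the tool from outside, world axes, zero at the start; "moment": the same for the moment, N m; "width": finger opening in m.
Only numpy, scipy, OpenCV 4.12 (cv2) and the standard library are available. Lean on these libraries where they do the work, as an engineer would, in place of code of your own. Each camera call takes 0.05 s, during which the arm holds its last target. There are 200 camera calls.

## Working session

There is one attempt and no reset: what is moved stays moved. The work goes in short steps, Python scripts to look and compute and a shell command to move; the robot and the scene stay as the last step left them, time stands still between calls to the robot, and variables do not carry over. Pictures are saved under pics/ and viewed, about 8 in all and at most 12, crops included, and the job is handed in when it is done.

```bash
mkdir -p pics; ls
python3 - <<'E'
from rig import manip
import cv2,numpy as np
print(manip.get_state(), manip.grasp_offset)
for n in ("top","scene"):
    d=manip.get_image(n); cv2.imwrite(f"pics/{n}0.png",d["pixels"]); np.savez(f"{n}0.npz",**d)
    print(n,d["intrinsics"],d["rvec"],d["tvec"])
E
```

```text
pics
{'clock': 0.0, 'qpos': array([-1.41998993e+00,  2.76626852e-01,  1.50610480e+00, -2.81236036e-05,
        1.36067125e+00, -1.20960583e-01]), 'qd': array([-8.40938002e-04,  4.67591595e-04,  4.96207199e-05, -3.90253889e-05,
       -5.37942963e-04, -1.07170182e-03]), 'effort': array([ 3.55071519e-03, -4.16766322e+01, -2.45805520e+01,  2.79427140e-04,
        1.11280294e-02, -6.83318618e-06]), 'position': array([ 0.15428045, -0.55339436,  0.23043281]), 'ee_rot': array([-0.09515094, -0.70056885, -0.09643055,  0.7006074 ]), 'contact_force': array([-0.01104165,  0.15592319,  0.60741313]), 'moment': array([ 0.00482849,  0.01960739, -0.00295339]), 'width': 0.08538888375058025} 0.0187
top [[411.31301934   0.         314.77581243]
 [  0.         411.31301934 197.46505959]
 [  0.           0.           1.        ]] [ 2.17859926 -2.15048553  0.11259747] [0.10400188 0.52580515 0.94072819]
scene [[446.11924589   0.         315.34045267]
 [  0.         446.11924589 202.85908182]
 [  0.           0.           1.        ]] [ 0.97942795 -2.34434884  1.18940339] [0.43761068 0.21543096 0.95806116]
```

View pics/top0.png

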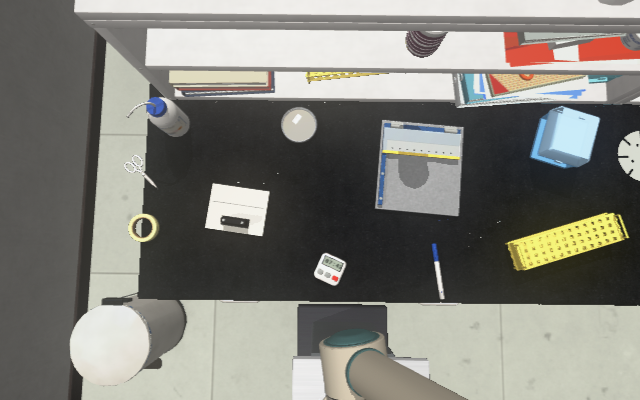

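View pics/scene0.png

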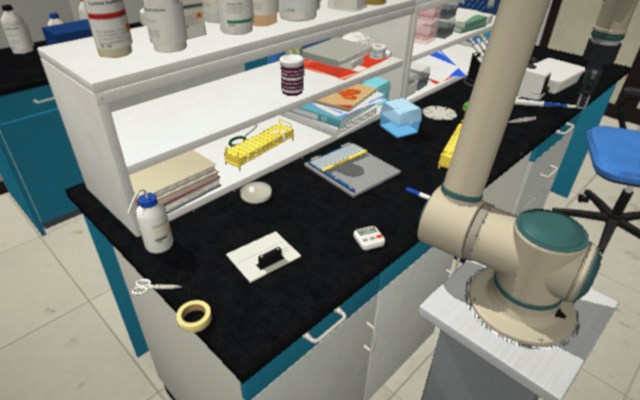

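The top view shows the plate at about (237,210) with its bar at (235,222), the jig at (420,167) with the guide's yellow edge at row 155, the timer at (330,269), the marker at (438,270) and the dish at (298,125). Next I measure the plate, bar and jig.

```bash
cat > h.py <<'E'
import cv2,numpy as np
from scipy.spatial.transform import Rotation as R
def ray(d,uv,z):
    """cast pixels onto world plane z"""
    Rm=cv2.Rodrigues(d["rvec"])[0]; t=d["tvec"].ravel(); K=d["intrinsics"]
    uv=np.asarray(uv,float).reshape(-1,2); p=np.c_[uv,np.ones(len(uv))]
    v=(Rm.T@np.linalg.inv(K)@p.T).T; c=-Rm.T@t
    return c+v*((z-c[2])/v[:,2])[:,None]
def proj(d,P): return cv2.projectPoints(np.asarray(P,float).reshape(-1,3),d["rvec"],d["tvec"],d["intrinsics"],None)[0].reshape(-1,2)
def big(m): 
    cs=cv2.findContours(m.astype(np.uint8),cv2.RETR_EXTERNAL,cv2.CHAIN_APPROX_NONE)[0]
    return max(cs,key=cv2.contourArea)
def rect(P):
    r=cv2.minAreaRect((np.asarray(P)[:,:2]*1000).astype(np.float32)); return r, cv2.boxPoints(r)
E
python3 - <<'E'
from h import *
d=dict(np.load("top0.npz")); im=d["pixels"]; hsv=cv2.cvtColor(im,cv2.COLOR_BGR2HSV)
def sub(m,u0,u1,v0,v1):
    o=np.zeros(m.shape,np.uint8); o[v0:v1,u0:u1]=m[v0:v1,u0:u1]; return o
w=sub(im.min(2)>120,195,280,175,245)
c=big(w); r,b=rect(ray(d,c,.004)); print("plate",r,b.round())
hull=cv2.drawContours(np.zeros(w.shape,np.uint8),[cv2.convexHull(c)],-1,1,-1)
k=(im.max(2)<90)&(cv2.erode(hull,np.ones((3,3)))>0)
r,b=rect(ray(d,big(k),.034)); print("bar",r,b.round())
j=sub(im.max(2)>90,365,475,108,225)
r,b=rect(ray(d,big(j),.012)); print("jig",r,b.round())
y=sub((abs(hsv[...,0].astype(int)-27)<8)&(hsv[...,1]>120),365,475,108,225)
r,b=rect(ray(d,big(y),.025)); print("yellow",r,b.round())
for n,a,z in(("timer",(305,355,245,295),.02),("dish",(275,325,100,148),.016)):
    print(n,rect(ray(d,big(sub(im.max(2)>80,*a)),z))[0])
print("marker",rect(ray(d,big(sub(im.max(2)>80,425,450,235,302)),.01))[1].round())
p=cv2.resize(im[100:240,190:480],None,fx=2.7,fy=2.7,interpolation=cv2.INTER_CUBIC); cv2.imwrite("pics/crop0.png",p)
# depth-based heights: dist camera
print("cam",(-cv2.Rodrigues(d["rvec"])[0].T@d["tvec"].ravel()))
E
```

```text
plate ((496.2750244140625, 297.98046875), (140.973876953125, 109.6783218383789), 82.33483123779297) [[433. 235.]
 [541. 221.]
 [560. 361.]
 [451. 375.]]
bar ((465.0609130859375, 297.05291748046875), (65.0265884399414, 19.908897399902344), 81.79920196533203) [[451. 266.]
 [470. 263.]
 [480. 328.]
 [460. 331.]]
jig ((603.4054565429688, -140.9442138671875), (200.73028564453125, 219.0352020263672), 85.36126708984375) [[ 486. -232.]
 [ 704. -250.]
 [ 721.  -50.]
 [ 502.  -32.]]
yellow ((631.538330078125, -141.45053100585938), (182.01718139648438, 6.362776279449463), 85.25565338134766) [[ 621. -232.]
 [ 627. -232.]
 [ 642.  -51.]
 [ 636.  -50.]]
timer ((358.5123291015625, 73.95452880859375), (62.811588287353516, 64.1008071899414), 66.51839447021484)
dish ((704.0052490234375, 152.890625), (87.3410415649414, 85.30126953125), 0.7342853546142578)
marker [[ 291. -183.]
 [ 292. -196.]
 [ 422. -178.]
 [ 421. -166.]]
cam [0.42057818 0.10682598 0.99194716]
```

View pics/crop0.png

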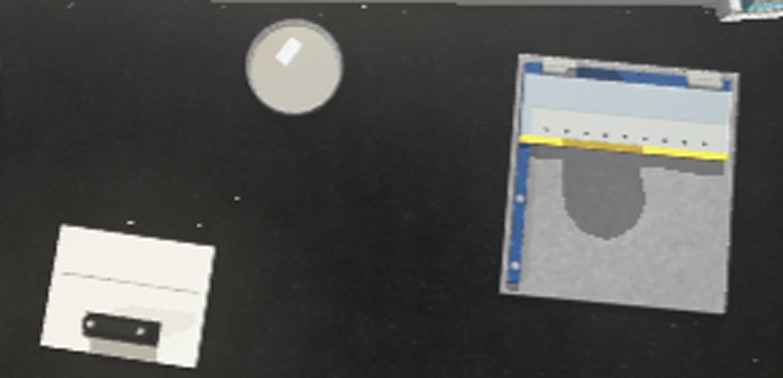

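The crop confirms the plate (bar at crop (120,328)) and the jig: the side fence is on the left and the guide's yellow edge runs from (520,139) to (727,157). The corner masks fit the stated sizes. Now I work out the approach move.

```bash
cat >> h.py <<'E'
def delta(s,p,yaw):
    """tool-frame shift (cm) and rotvec from state s to TCP p, tool down with tool y (or -y) at world angle yaw"""
    q=s["ee_rot"]; R0=R.from_quat([q[1],q[2],q[3],q[0]])
    out=[]
    for f in(1,-1):
        x=np.array([0,0,-1.]); y=f*np.array([np.cos(yaw),np.sin(yaw),0]); R1=R.from_matrix(np.c_[x,y,np.cross(x,y)])
        out.append((R0.inv()*R1).as_rotvec())
    return R0.inv().apply(np.asarray(p)-s["position"])*100, out
E
python3 - <<'E'
from h import *
from rig import manip
s=manip.get_state(); q=s["ee_rot"]; print(R.from_quat([q[1],q[2],q[3],q[0]]).as_matrix().round(3))
for yaw in(-.134,):
  dp,o=delta(s,[.42,.30,.20],yaw); print(dp.round(2),[v.round(3) for v in o])
E
```

```text
[[-0.     0.268 -0.963]
 [ 0.002 -0.963 -0.268]
 [-1.    -0.002 -0.   ]]
[  3.18 -75.07 -48.51] [array([-1.165e+00, -1.000e-03,  1.000e-03]), array([1.977e+00, 1.000e-03, 1.000e-03])]
```

```bash
python3 -m creep '{"delta_pos":[[1,-4,-2.9],[1,-8,-5.7],[2,-12,-8.6],[2,-16,-11.4],[3,-20,-14.3],[3,-24,-17.2],[4,-28,-20],[4,-32,-22.9],[5,-36,-25.7],[5,-40,-28.6]],"dr":[[-0.12,0,0],[-0.24,0,0],[-0.36,0,0],[-0.48,0,0],[-0.6,0,0],[-0.72,0,0],[-0.84,0,0],[-0.96,0,0],[-1.08,0,0],[-1.165,0,0]]}' 1 20
python3 - <<'E'
from h import *
from rig import manip
s=manip.get_state(); dp,o=delta(s,[.46,.302,.17],-.134); print(s["qpos"].round(2),dp.round(2),[v.round(3) for v in o])
E
```

```text
clock: 1.1
position: [0.3217, -0.0896, 0.1805]
ee_rot: [-0.466, -0.531, -0.467, 0.532]
contact_force: [1.9, -0.5, 0.9]
width: 0.0855
[-0.48 -0.06  2.03 -0.    1.17 -0.35] [  1.05   8.6  -40.63] [array([ 0.003, -0.   ,  0.001]), array([-3.139e+00, -2.000e-03, -1.000e-03])]
```

```bash
python3 -m creep '{"delta_pos":[[0.2,1,-4.8],[0.4,2,-9.6],[0.6,3,-14.4],[0.8,4,-19.2],[1,5,-24],[1,6,-28.8],[1,7,-33.6],[1,8,-38],[1,8.6,-40.6],[1,8.6,-40.6]],"dr":[[0,0,0],[0,0,0],[0,0,0],[0,0,0],[0,0,0],[0,0,0],[0,0,0],[0,0,0],[0,0,0],[0,0,0]]}'
python3 - <<'E'
from h import *
from rig import manip
d=manip.get_image("wrist"); np.savez("wrist0.npz",**d); cv2.imwrite("pics/wrist0.png",d["pixels"]); s=manip.get_state(); print(s["position"])
print(-cv2.Rodrigues(d["rvec"])[0].T@d["tvec"].ravel())
E
```

```text
clock: 2.1
position: [0.4631, 0.3025, 0.1705]
ee_rot: [0.466, 0.532, 0.466, -0.531]
contact_force: [-0.4, -0.9, 0.2]
width: 0.0852
[0.46190025 0.30026908 0.17036808]
[0.47200759 0.36762552 0.31234452]
```

View pics/wrist0.png

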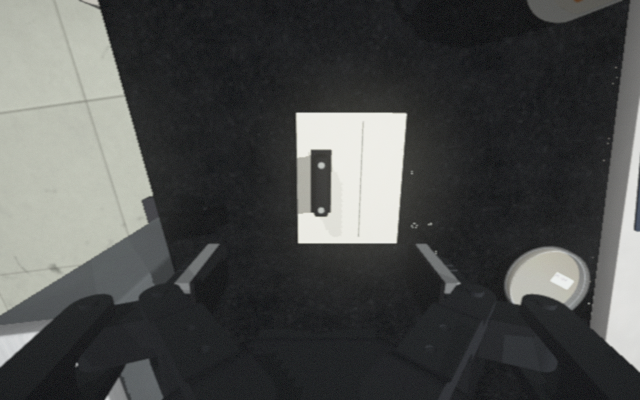

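The wrist view shows the whole plate, with corners near (296,113), (406,113), (398,243) and (299,243). The bar is at (320,183), between the open fingers. I refine the plate pose from this.

Run:
```python
from h import *
from rig import manip
d=dict(np.load("wrist0.npz")); im=d["pixels"]
w=np.zeros(im.shape[:2],np.uint8); w[95:260,280:425]=(im.min(2)>110)[95:260,280:425]
c=big(w); P=ray(d,c,.004); r,b=rect(P); print(r,b.round(1))
a=np.deg2rad(r[2]); a=a if abs(a)<.6 else a-np.pi/2
bc=np.array(r[0])/1000-.03*np.array([np.cos(a),np.sin(a)]); print("yaw",a,"bar",bc)
hull=cv2.drawContours(np.zeros(w.shape,np.uint8),[cv2.convexHull(c)],-1,1,-1)
k=(im.max(2)<60)&(cv2.erode(hull,np.ones((5,5)))>0)
r,b=rect(ray(d,big(k),.034)); print("bar top",r,b.round(1))
s=manip.get_state(); dp,o=delta(s,[*bc,.008],a); print(dp.round(2),o[0].round(3))
```

```text
((497.089111328125, 299.5823669433594), (140.24722290039062, 110.60301208496094), 82.37074279785156) [[433.  237.4]
 [542.6 222.7]
 [561.2 361.7]
 [451.6 376.4]]
yaw -0.13315565765898074 bar [0.46735468 0.30356524]
bar top ((465.0452880859375, 306.6203918457031), (60.3775749206543, 11.136086463928223), 82.24232482910156) [[455.5 277.5]
 [466.5 276. ]
 [474.6 335.8]
 [463.6 337.3]]
[16.24  0.51 -0.41] [0.002 0.001 0.001]
```

```bash
python3 -m creep '{"delta_pos":[[4,0.4,-0.35],[8,0.4,-0.35],[11,0.4,-0.35],[14,0.4,-0.35],[15.5,0.4,-0.35],[16.1,0.4,-0.35],[16.1,0.4,-0.35]],"dr":[[0,0,0],[0,0,0],[0,0,0],[0,0,0],[0,0,0],[0,0,0],[0,0,0]]}'
python3 -m creep '{"delta_pos":[[0,0,0],[0,0,0],[0,0,0],[0,0,0],[0,0,0],[0,0,0],[0,0,0],[0,0,0],[0,0,0],[0,0,0]],"dr":[[0,0,0],[0,0,0],[0,0,0],[0,0,0],[0,0,0],[0,0,0],[0,0,0],[0,0,0],[0,0,0],[0,0,0]]}' -1 100
```

```text
clock: 2.85
position: [0.4657, 0.3008, 0.0098]
ee_rot: [-0.465, -0.532, -0.465, 0.533]
contact_force: [0.2, 0.2, 0.8]
width: 0.0853
clock: 3.85
position: [0.4666, 0.3021, 0.011]
ee_rot: [0.466, 0.533, 0.465, -0.532]
contact_force: [-1.4, -0.3, 5.6]
width: 0.0121
```

```bash
python3 -m creep '{"delta_pos":[[-2,0,0],[-4,0,0],[-6,0,0],[-8,0,0],[-8,0,0],[-8,0,0]],"dr":[[0,0,0],[0,0,0],[0,0,0],[0,0,0],[0,0,0],[0,0,0]]}'
python3 - <<'E'
from h import *
from rig import manip
d=manip.get_image("wrist"); im=d["pixels"]; np.savez("wrist1.npz",**d); cv2.imwrite("pics/wrist1.png",im)
s=manip.get_state(); z=s["position"][2]
w=np.zeros(im.shape[:2],np.uint8); w[60:330,200:480]=(im.min(2)>110)[60:330,200:480]
c=big(w); P=ray(d,c,z-.011+.004); r,b=rect(P); print(s["position"],s["width"],r,b.round(1))
E
```

```text
clock: 4.45
position: [0.4661, 0.3019, 0.0898]
ee_rot: [-0.465, -0.532, -0.465, 0.532]
contact_force: [-1.0, -0.1, -2.0]
width: 0.012
[0.46558781 0.30156774 0.08917622] 0.01195807493964426 ((498.7084655761719, 316.7707214355469), (104.46208190917969, 109.66093444824219), 82.3042984008789) [[437.4 272.4]
 [546.1 257.7]
 [560.  361.2]
 [451.4 375.9]]
```

View pics/wrist1.png

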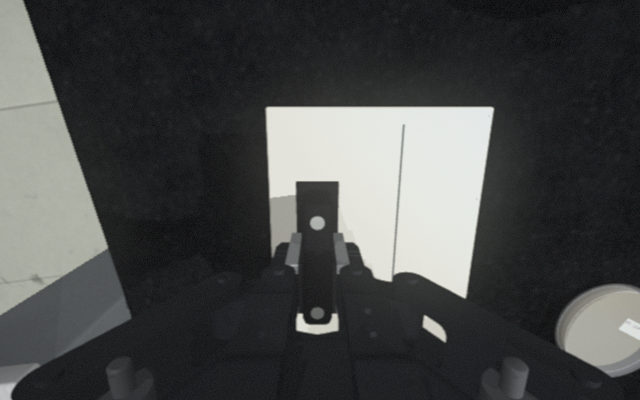

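The plate is held level and square in the gripper: its left edge is at row 107 and the bar lies between the pads at (317,230). Next I carry it to a hover in front of the guide.

Run:
```python
from h import *
from rig import manip
s=manip.get_state(); dp,o=delta(s,[.5252,-.1271,.075],-.081); print(dp.round(2),o[0].round(3))
```

```text
[ 1.45 11.64 41.68] [-0.053  0.001  0.002]
```

```bash
python3 -m creep '{"delta_pos":[[0,1,3],[0,2,7],[0,3,11.5],[0,4.5,16],[0,5.8,20.5],[0,7,25],[0.4,8.5,29.5],[0.8,10,34],[1.2,11,38],[1.4,11.5,41]],"dr":[[0,0,0],[0,0,0],[-0.01,0,0],[-0.02,0,0],[-0.03,0,0],[-0.04,0,0],[-0.05,0,0],[-0.053,0,0],[-0.053,0,0],[-0.053,0,0]]}'
python3 -m creep '{"delta_pos":[[0,0.1,0.5],[0,0.1,0.6],[0,0.1,0.6],[0,0.1,0.6]],"dr":[[0,0,0],[0,0,0],[0,0,0],[0,0,0]]}'
python3 - <<'E'
from h import *
from rig import manip
d=manip.get_image("wrist"); im=d["pixels"]; np.savez("wrist2.npz",**d); cv2.imwrite("pics/wrist2.png",im)
s=manip.get_state(); print(s["position"],s["ee_rot"])
E
```

```text
clock: 5.5
position: [0.525, -0.1223, 0.0743]
ee_rot: [-0.478, -0.52, -0.48, 0.521]
contact_force: [1.2, -0.3, -1.3]
width: 0.0123
clock: 5.9
position: [0.5256, -0.1243, 0.0759]
ee_rot: [-0.479, -0.519, -0.48, 0.52]
contact_force: [0.1, 0.1, -1.8]
width: 0.0122
[ 0.52577211 -0.12438784  0.0761395 ] [-0.47950453 -0.51939968 -0.48001813  0.51950166]
```

View pics/wrist2.png

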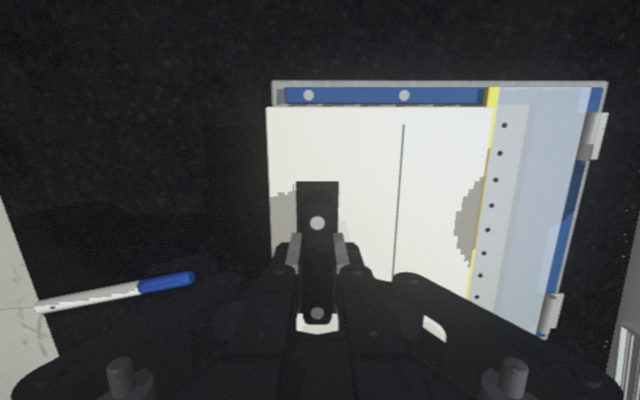

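The view shows the plate's left edge at row 107, just short of the blue side fence (rows 87–103). The yellow guide edge is at column 492, the jig's left edge at row 82 and its rear edge near column 606. I measure the jig edges for the fine alignment.

Run:
```python
from h import *
from rig import manip
d=dict(np.load("wrist2.npz")); im=d["pixels"].astype(int); g=cv2.GaussianBlur(d["pixels"],(3,3),0).max(2)
def fit(P):
    vx,vy,x,y=cv2.fitLine((P[:,:2]*1000).astype(np.float32),cv2.DIST_HUBER,0,.01,.01).ravel()
    return np.array([x,y]),np.array([vx,vy])
U=range(290,590,5); top=[(u,next(v for v in range(60,120) if g[v,u]>70)-.5) for u in U]
p,v=fit(ray(d,top,.012)); yaw=np.arctan(v[1]/v[0]); print("left edge",p,v,"yaw",yaw)
V=range(175,280,5); re=[(next(u for u in range(635,540,-1) if g[vv,u]>70)+.5,vv) for vv in V]
print(re[:8])
P=ray(d,re,.012); p2,v2=fit(P); print("rear edge",p2,v2,"yaw",np.arctan(-v2[0]/v2[1]))
B=d["pixels"]; blue=(im[...,0]-im[...,2]>50)&(im[...,0]>70)
bt=[(u,np.where(blue[75:120,u])[0][[0,-1]]+75) for u in range(300,480,10)]
f1,_=fit(ray(d,[(u,a[0]-.5) for u,a in bt],.02)); f2,_=fit(ray(d,[(u,a[1]+.5) for u,a in bt],.02))
ye=(im[...,2]-im[...,0]>90)&(im[...,1]>110)
ys=[(np.where(ye[v,470:510])[0][[0,-1]]+470,v) for v in range(92,104,2)]
l,_=fit(ray(d,[(a[0]-.5,v) for a,v in ys],.025)); print("yellow front(z25)",l)
jx=np.array([np.cos(yaw),np.sin(yaw)]); jy=np.array([-jx[1],jx[0]])
ctr_y=p@jy-100; ctr_x=p2@jx-110
print("fence outer/inner jig y",f1@jy-ctr_y,f2@jy-ctr_y,"guide edge jig x",l@jx-ctr_x)
c=ctr_x*jx+ctr_y*jy; print("centre",c)
s=manip.get_state(); print("TCP jig",(s["position"][:2]*1000-c)@np.c_[jx,jy])
w=np.zeros(g.shape,np.uint8); w[60:330,200:500]=((im.min(2)>110)&~ye)[60:330,200:500]
z=s["position"][2]-.0109+.004
pl=[(u,next(v for v in range(95,150) if im[v,u].min()>140)-.5) for u in range(280,480,10)]
p3,v3=fit(ray(d,pl,z)); pf=[(next(u for u in range(255,300) if im[v,u].min()>140)-.5,v) for v in range(115,180,5)]
p4,v4=fit(ray(d,pf,z)); print("plate yaw",np.arctan(v3[1]/v3[0]),np.arctan(-v4[0]/v4[1]),"left in jig y",(p3-c)@jy,"front in jig x",(p4-c)@jx)
```

```text
left edge [606.631   -40.83786] [ 0.99679446 -0.08000497] yaw -0.08009056
[(586.5, 175), (585.5, 180), (584.5, 185), (583.5, 190), (582.5, 195), (580.5, 200), (579.5, 205), (578.5, 210)]
rear edge [ 739.2638  -154.52188] [ 0.6582125  -0.75283223] yaw 0.7184419
yellow front(z25) [636.0127   -54.756985]
fence outer/inner jig y 94.41272 85.50955 guide edge jig x -0.9017334
centre [ 629.83307 -143.0217 ]
TCP jig [-105.21819175   10.24873491]
plate yaw -0.08490962 -0.07987209 left in jig y 81.818924 front in jig x -129.64557
```

```bash
python3 -m creep '{"delta_pos":[[1.5,0,0.2],[3,0,0.2],[4,0,0.2],[4.6,0,0.2],[4.9,0,0.2],[5.1,0,0.2],[5.1,0,0.2]],"dr":[[0,0,0],[0,0,0],[0,0,0],[0,0,0],[0,0,0],[0,0,0],[0,0,0]]}'
python3 -m creep '{"delta_pos":[[0.1,0,0],[0.2,0,0],[0.2,0,0],[0.2,0,0]],"dr":[[0,0,0],[0,0,0],[0,0,0],[0,0,0]]}'
```

```text
clock: 6.65
position: [0.5261, -0.1278, 0.0254]
ee_rot: [0.479, 0.52, 0.479, -0.52]
contact_force: [0.4, -0.5, -0.7]
width: 0.0119
clock: 7.05
position: [0.526, -0.1278, 0.0234]
ee_rot: [0.479, 0.52, 0.479, -0.52]
contact_force: [0.3, 0.1, -0.6]
width: 0.012
```

```bash
python3 -m creep '{"delta_pos":[[0.1,0,0],[0.1,0,0],[0.1,0,0]],"dr":[[0,0,0],[0,0,0],[0,0,0]]}'
python3 -m creep '{"delta_pos":[[0.1,0,0],[0.1,0,0],[0.1,0,0]],"dr":[[0,0,0],[0,0,0],[0,0,0]]}'
```

```text
clock: 7.35
position: [0.5261, -0.1279, 0.023]
ee_rot: [0.48, 0.52, 0.479, -0.52]
contact_force: [-0.7, -0.2, 4.8]
width: 0.0122
clock: 7.65
position: [0.5261, -0.1279, 0.023]
ee_rot: [0.48, 0.52, 0.479, -0.52]
contact_force: [-3.6, 0.7, 13.0]
width: 0.0121
```

```bash
python3 -m creep '{"delta_pos":[[-0.08,0.2,0],[-0.08,0.8,0],[-0.08,1.4,0],[-0.08,2,0],[-0.08,2.6,0],[-0.08,3.2,0],[-0.08,3.8,0],[-0.08,4.4,0],[-0.08,4.8,0],[-0.08,4.8,0]],"dr":[[0,0,0],[0,0,0],[0,0,0],[0,0,0],[0,0,0],[0,0,0],[0,0,0],[0,0,0],[0,0,0],[0,0,0]]}'
python3 - <<'E'
from h import *
from rig import manip
d=manip.get_image("wrist"); im=d["pixels"]; np.savez("wrist3.npz",**d); cv2.imwrite("pics/wrist3.png",im)
s=manip.get_state(); q=s["ee_rot"]; print(s["position"],R.from_quat([q[1],q[2],q[3],q[0]]).as_matrix().round(4))
E
```

```text
clock: 8.65
position: [0.5733, -0.1316, 0.0229]
ee_rot: [-0.479, -0.519, -0.48, 0.52]
contact_force: [-3.1, -0.9, 7.8]
width: 0.0121
[ 0.57333909 -0.13163624  0.02296883] [[-8.000e-04  9.967e-01 -8.070e-02]
 [-1.000e-04 -8.070e-02 -9.967e-01]
 [-1.000e+00 -8.000e-04  2.000e-04]]
```

View pics/wrist3.png

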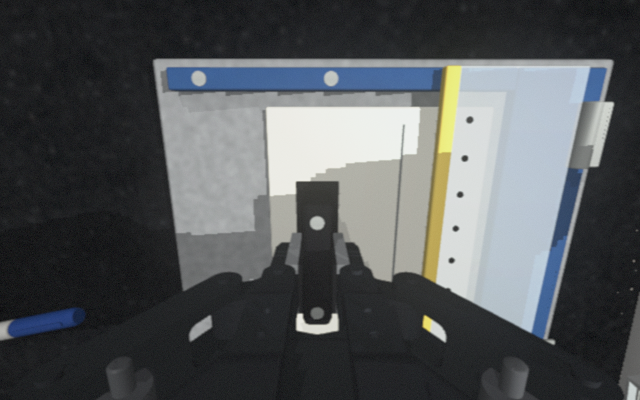

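The plate is under the guide, which still lies down. There is a gap of a few mm to the side fence (rows 92–107). Next I find the rear fence gently.

```bash
Z='[0,0,0]'; python3 -m creep '{"delta_pos":[[0,0.2,0],[0,0.4,0],[0,0.5,0],[0,0.5,0]],"dr":[[0,0,0],[0,0,0],[0,0,0],[0,0,0]]}'
python3 -m creep '{"delta_pos":[[0,0.1,0],[0,0.1,0],[0,0.1,0]],"dr":[[0,0,0],[0,0,0],[0,0,0]]}'
python3 -m creep '{"delta_pos":[[0,0.1,0],[0,0.1,0],[0,0.1,0]],"dr":[[0,0,0],[0,0,0],[0,0,0]]}'
```

```text
clock: 9.1
position: [0.5773, -0.1319, 0.023]
ee_rot: [-0.479, -0.519, -0.48, 0.52]
contact_force: [-5.0, 1.3, 9.2]
width: 0.012
clock: 9.4
position: [0.5782, -0.132, 0.023]
ee_rot: [-0.479, -0.519, -0.48, 0.52]
contact_force: [-5.1, -0.0, 8.9]
width: 0.0119
clock: 9.7
position: [0.5792, -0.1321, 0.0229]
ee_rot: [-0.479, -0.519, -0.48, 0.52]
contact_force: [-4.8, -0.4, 9.7]
width: 0.0118
```

```bash
python3 -m creep '{"delta_pos":[[0,0.1,0],[0,0.1,0],[0,0.1,0]],"dr":[[0,0,0],[0,0,0],[0,0,0]]}'
python3 -m creep '{"delta_pos":[[0,0.1,0],[0,0.1,0],[0,0.1,0]],"dr":[[0,0,0],[0,0,0],[0,0,0]]}'
```

```text
clock: 10.0
position: [0.5794, -0.132, 0.0229]
ee_rot: [-0.478, -0.519, -0.481, 0.521]
contact_force: [-6.9, 0.2, 10.9]
width: 0.0121
clock: 10.3
position: [0.5794, -0.132, 0.023]
ee_rot: [-0.478, -0.518, -0.481, 0.521]
contact_force: [-10.6, 0.1, 12.8]
width: 0.0118
```

```bash
python3 -m creep '{"delta_pos":[[0,-0.1,-0.2],[0,-0.1,-0.4],[0,-0.1,-0.5],[0,-0.1,-0.5]],"dr":[[0,0,0],[0,0,0],[0,0,0],[0,0,0]]}'
python3 -m creep '{"delta_pos":[[0,0,-0.1],[0,0,-0.1],[0,0,-0.1]],"dr":[[0,0,0],[0,0,0],[0,0,0]]}'
python3 -m creep '{"delta_pos":[[0,0,-0.1],[0,0,-0.1],[0,0,-0.1]],"dr":[[0,0,0],[0,0,0],[0,0,0]]}'
python3 -m creep '{"delta_pos":[[0,0,-0.1],[0,0,-0.1],[0,0,-0.1]],"dr":[[0,0,0],[0,0,0],[0,0,0]]}'
```

```text
clock: 10.7
position: [0.5797, -0.1299, 0.023]
ee_rot: [-0.48, -0.517, -0.48, 0.522]
contact_force: [-8.5, -8.0, 9.3]
width: 0.012
clock: 11.0
position: [0.5797, -0.1291, 0.023]
ee_rot: [-0.48, -0.517, -0.48, 0.522]
contact_force: [-9.8, -7.5, 9.2]
width: 0.012
clock: 11.3
position: [0.5798, -0.1281, 0.023]
ee_rot: [-0.48, -0.517, -0.48, 0.522]
contact_force: [-9.0, -7.6, 9.1]
width: 0.012
clock: 11.6
position: [0.5799, -0.1271, 0.023]
ee_rot: [-0.48, -0.517, -0.48, 0.522]
contact_force: [-8.5, -8.5, 9.7]
width: 0.0121
```

```bash
python3 -m creep '{"delta_pos":[[0,0,-0.1],[0,0,-0.1],[0,0,-0.1]],"dr":[[0,0,0],[0,0,0],[0,0,0]]}'
python3 -m creep '{"delta_pos":[[0,0,-0.1],[0,0,-0.1],[0,0,-0.1]],"dr":[[0,0,0],[0,0,0],[0,0,0]]}'
python3 -m creep '{"delta_pos":[[0,0,-0.1],[0,0,-0.1],[0,0,-0.1]],"dr":[[0,0,0],[0,0,0],[0,0,0]]}'
python3 -m creep '{"delta_pos":[[0,0,-0.1],[0,0,-0.1],[0,0,-0.1]],"dr":[[0,0,0],[0,0,0],[0,0,0]]}'
```

```text
clock: 11.9
position: [0.5799, -0.1262, 0.023]
ee_rot: [-0.48, -0.517, -0.48, 0.522]
contact_force: [-9.1, -8.4, 9.9]
width: 0.0122
clock: 12.2
position: [0.58, -0.1252, 0.023]
ee_rot: [-0.48, -0.517, -0.48, 0.522]
contact_force: [-8.9, -7.9, 9.5]
width: 0.0123
clock: 12.5
position: [0.58, -0.125, 0.023]
ee_rot: [-0.48, -0.517, -0.479, 0.522]
contact_force: [-9.4, -11.4, 9.7]
width: 0.012
clock: 12.8
position: [0.5801, -0.125, 0.023]
ee_rot: [-0.481, -0.516, -0.479, 0.522]
contact_force: [-9.0, -13.3, 9.2]
width: 0.0121
```

```bash
python3 -m creep '{"delta_pos":[[0,0.15,0],[0,0.15,0],[0,0.15,0]],"dr":[[0,0,0],[0,0,0],[0,0,0]]}'
python3 -m creep '{"delta_pos":[[0.1,0,0],[0.2,0,0],[0.2,0,0],[0.2,0,0]],"dr":[[0,0,0],[0,0,0],[0,0,0],[0,0,0]]}'
python3 - <<'E'
from h import *
from rig import manip
d=manip.get_image("wrist"); im=d["pixels"]; np.savez("wrist4.npz",**d); cv2.imwrite("pics/wrist4.png",cv2.resize(im[40:290,140:620],(800,417)))
s=manip.get_state(); q=s["ee_rot"]; print(s["position"],s["contact_force"],s["moment"],R.from_quat([q[1],q[2],q[3],q[0]]).as_matrix().round(4))
E
```

```text
clock: 13.1
position: [0.5801, -0.125, 0.023]
ee_rot: [-0.48, -0.516, -0.48, 0.523]
contact_force: [-12.0, -14.8, 12.4]
width: 0.0119
clock: 13.5
position: [0.5801, -0.125, 0.0229]
ee_rot: [-0.48, -0.516, -0.48, 0.523]
contact_force: [-14.2, -12.5, 24.3]
width: 0.0119
[ 0.58008059 -0.12503294  0.02292441] [-17.13534175 -12.61190642  23.57350757] [-1.7074743   2.15556539 -0.19678748] [[-0.0069  0.9969 -0.0783]
 [-0.0074 -0.0784 -0.9969]
 [-0.9999 -0.0063  0.0079]]
```

View pics/wrist4.png

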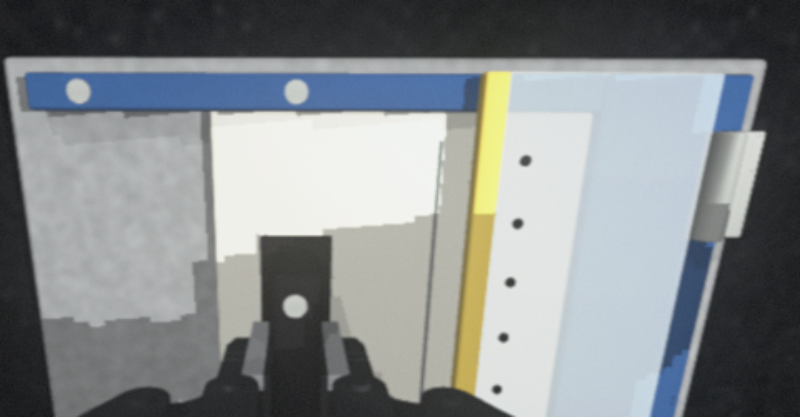

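The plate's left edge lies along the side fence (crop row 111), and its rear is under the guide. The moment matches the side forces acting about 0.13 m below the sensor, so the press is central. I press slightly more, then run a last check.

```bash
python3 -m creep '{"delta_pos":[[0.05,0,0],[0.05,0,0],[0.05,0,0],[0.05,0,0],[0.05,0,0]],"dr":[[0,0,0],[0,0,0],[0,0,0],[0,0,0],[0,0,0]]}'
python3 - <<'E'
from h import *
from rig import manip
d=manip.get_image("wrist"); im=d["pixels"].astype(int)
t=manip.get_image("top"); t0=dict(np.load("top0.npz")); a=np.abs(t["pixels"].astype(int)-t0["pixels"]).max(2)>40
for n,(u0,u1,v0,v1) in dict(timer=(312,350,250,288),marker=(430,447,240,300),dish=(278,320,104,146)).items(): print(n,"changed px",a[v0:v1,u0:u1].sum())
c=np.array([604.0,-140.9]); yaw=-.0801; jx=np.array([np.cos(yaw),np.sin(yaw)]); J=np.c_[jx,[-jx[1],jx[0]]]
def loc(uv,z): return (ray(d,uv,z)[:,:2]*1000-c)@J
lf=[(u,next(v for v in range(95,150) if im[v,u].min()>140 and im[v,u,0]-im[v,u,2]<25)-.5) for u in range(285,400,8)]
P=loc(lf,.016); k=np.polyfit(P[:,0],P[:,1],1); print("plate left y",P[:,1].mean(),"slope",k[0])
ff=[(next(u for u in range(250,300) if im[v,u].min()>185)-.5,v) for v in range(115,180,4) if (im[v,250:300].min(1)>185).any()]
P=loc(ff,.016); print("plate front x",np.median(P[:,0]),"slope",np.polyfit(P[:,1],P[:,0],1)[0])
ye=(im[...,2]-im[...,0]>90)&(im[...,1]>110)
ys=[(np.where(ye[v,400:460])[0][0]+399.5,v) for v in range(90,150,6) if ye[v,400:460].any()]
P=loc(ys,.025); print("yellow x",P[:,0].round(1)[:6]); 
dep=d["depth"]; m=ye&(dep>0); v,u=np.where(m); K=d["intrinsics"]; X=np.c_[(u-K[0,2])/K[0,0],(v-K[1,2])/K[1,1],np.ones(len(u))]*dep[m][:,None]
W=(X-d["tvec"].ravel())@cv2.Rodrigues(d["rvec"])[0]; print("guide edge height",np.median(W[:,2]))
s=manip.get_state(); print(s["position"],s["contact_force"],s["width"],s["clock"])
E
```

```text
clock: 14.05
position: [0.5801, -0.125, 0.0229]
ee_rot: [-0.48, -0.516, -0.48, 0.523]
contact_force: [-16.7, -13.5, 26.2]
width: 0.0121
timer changed px 596
marker changed px 954
dish changed px 0
plate left y 85.22633778343643 slope -0.017063133834548338
plate front x -49.08607932140047 slope 0.004198803824935583
yellow x [25.  25.2 25.  24.8 25.1 24.9]
guide edge height 0.024364867117340143
[ 0.58007574 -0.12501767  0.02292618] [-17.33427637 -11.33837035  25.55168568] 0.01198417883433467 14.15
```

The changed pixels at the timer and marker are probably the arm covering them. One last look from both fixed cameras will tell.

Run:
```python
from h import *
from rig import manip
d=manip.get_image("scene"); t=manip.get_image("top")
a=cv2.resize(d["pixels"][120:320,180:580],(800,400))[:300]; b=cv2.resize(t["pixels"][100:310,260:540],(400,300))
w=manip.get_image("wrist")["pixels"]; e=cv2.resize(w[70:190,230:470],(400,200)); b2=np.zeros((300,400,3),np.uint8); b2[:200]=e
cv2.imwrite("pics/fin.png",np.vstack([a,np.hstack([b,b2])]))
```

```text
(no output)
```

View pics/fin.png

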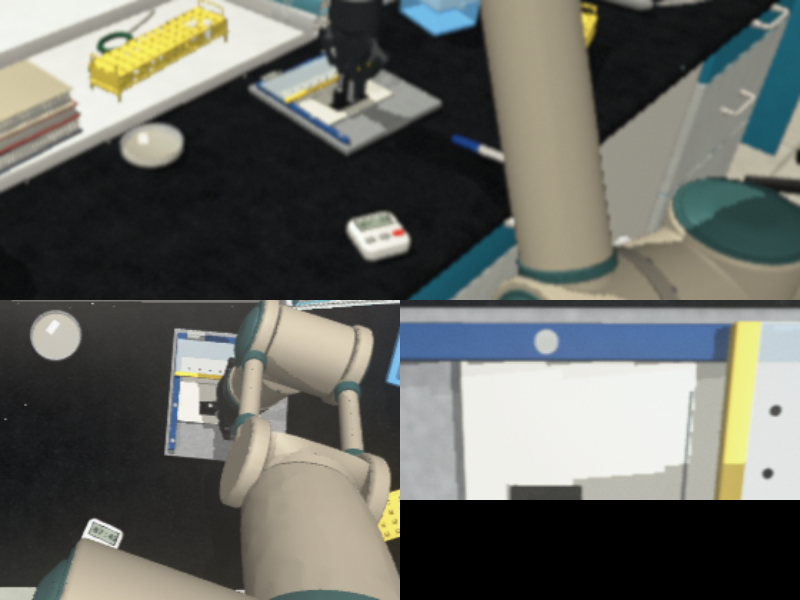

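The plate's left edge runs along the side fence (lower right panel, row 361) and the guide lies down. The dish, timer and marker stand where they were, and the arm only hides parts of the last two from above. I'm handing in.

```bash
python3 -c "
from rig import manip
print(manip.sign_off()); s=manip.get_state(); print(s['clock'],s['contact_force'],s['width'])"
```

```text
the job is handed in; nothing more can be done
None
the job is handed in; nothing more can be done
```

I gripped the plate by its bar and lowered it onto the deck in front of the guide. I then slid it under the guide until it met the rear fence, and left until it met the side fence. I handed it in at about 14 s, still gripping at 100 N and pressing down with about 26 N.

**Last checks that agreed:**
- **Side fence:** the plate's left edge measured y = 85.2 mm in the jig's frame (fence 85). The side force rose when it made contact.
- **Rear fence:** the plate's front edge measured x = -49 mm (nominal -50, within calibration). The forward force rose when it made contact. The rear edge itself was not measured.
- **Guide:** still down, with its front edge at x = 25 mm and its top at about 24 mm (nominal 25).
- **Dish:** unchanged in the top view.

**Checks that disagreed or are uncertain:**
- **Squareness:** one line fit to the left edge gave a slope of 0.017 rad. I put this down to shadow in the colour mask, because the front edge fit gave 0.004 rad, the tool was within about 0.002 rad of the jig, and the picture shows the edges parallel.
- **Tool tilt:** the tool leaned about 0.01 rad under the side push. Its height was the same as when the plate first lay flat, so I take the plate to be flat.
- **Timer and marker:** the top-view comparison showed changes because the arm hides parts of both. In the scene view both looked to be in their original places, though part of the marker was behind the arm there too.

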